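# Ready the oil canister for refilling

## Robot

A 6-joint arm with a two-finger parallel gripper is mounted at the origin on the work surface. World frame = base frame: x ahead of the robot, y to its left, z up, the work surface at z = 0. Lengths are in m, angles in rad, forces in N, time in s.
With the tool pointing down it reaches from about 0.35 to 0.775 m from the base axis. Payload 5.5 kg.
Tool frame: the origin (TCP) lies on the centre line of the jaws, within the pads' length; the fingertips stand 11 mm ahead of it and the grasp point (between the pads) lies 8 mm behind it (env.tip_reach is the distance from the TCP to the fingertips, in m); z points along the fingers, x is the direction in which the jaws open and shut, and the axes are right-handed (so a half turn about z gives the same grasp; the last joint's range is limited). The gripper opens to 85 mm and grips with 20 to 120 N. Pads are 22 mm wide; open, the fingers measure 114 mm over their backs; the gripper's body (76 mm by 85 mm) begins 54 mm behind the grasp point. The pads swing forward as they close: fully open they stand 13 mm farther back than shut.
Start: joints at [1.147, 0.313, 0.046, 1.304, 0, 1.431], TCP at [0.161, 0.552, 0.242] pointing down, gripper open.
Joint ranges: [-2.76, 2.76], [-0.86, 1.69], [-1.03, 1.26], [-2.2, 2.34], [-1.47, 1.5], [-3.14, 3.14]. Speed limits (rad/s): [2.57, 2.57, 3.14, 3.14, 3.14, 3.14].

## Interface

Orientations are given as a unit quaternion [w, x, y, z].
In Python, from workcell import env gives the robot as it stands.
- The arm moves only by the tool carry_out, never from a script. Its argument "moves" is one flat list of numbers, 7 for each row, row after row: the gripper command: -1 is shut, 1 is fully open, values between are in proportion, then the shift along the tool's x, y, z in m, then the turn, a rotation vector about the tool's x, y, z in degrees. A call has exactly 5 rows; each row shifts and turns the pose as measured when the row begins, along the tool's axes as they then stand; what a row does not reach is not made up. A row lasts 1/8 s, in which the tool goes at most 62.5 mm and 10.7 degrees, less where a joint would pass 70% of its speed; a pose out of reach is approached as far as the arm can. A call is refused whole if a number of a shift passes 0.0625 or a number of a turn 10.7, either way. A call with a gripper value outside its range is refused whole. The fingers move at their own pace and stop on an object; "squeeze" is the grip in N (left out, the last holds). Time passes only in rows, so rows that do not move let the fingers close, or fill a call up. It gives the time, the measured TCP pose, the force and the opening at its end, in the units of the state.
- env.get_state(): the state, without advancing time (a new reading comes with each control period).
- env.read_camera(name): name is "scene" or "top"; returns the picture (400x640x3 uint8, red, green, blue); there is no depth.
- env.calibration(name): a dict with "camera_matrix" (3x3 intrinsics, pixels), "k1" (the pictures are not rectified: a ray, as slopes to the right and down, at radius r is drawn at 1 + k1 r^2 times it, then the intrinsics apply), "rvec" (rotation vector, rad) and "tvec" (3), from world to camera coordinates, as OpenCV has them. Camera axes: x right, y down, z forward; pixel columns grow to the right and rows downward; lengths in m; the calibration is good to about 2 mm. A picture is of the moment at which its call begins. calibration takes no time and is no camera call.
- env.hand_in(): hands the job in, once; it reports no verdict.
The state is a dict: "clock": time; "joint_pos": joint angles; "qvel": joint speeds; "tau": joint torques, N m; "tcp_pos": TCP position; "orientation": TCP orientation; "wrist_force": force on the tool from outside, world axes, zero at the start; "ft_torque": the same for the moment, N m; "finger_gap": finger opening in m.
Only numpy, scipy, OpenCV 4.12 (cv2) and the standard library are available. Lean on these libraries where they do the work, as an engineer would, in place of code of your own. Each camera call takes 0.05 s, during which the arm holds its last target. There are 200 camera calls.

## Task

The soap class's oil canister has to be refilled: first lift the loose cap off its neck and set it gently, standing as it stood, in the steel saucer. Then, while the cradle still leans on its rest, flip the kickstand down past its over-centre point until the spring holds it fully down, and only then take the cradle by its hand loop, raise it upright and hold it there, steady, for the person who fills it: finish still gripping the loop with the cradle upright. Do not tip over or push aside the bottles, beaker, soap, mould and cutter standing around.

Things in the scene. Friction and masses are not known exactly. Their poses are not given: they have to be found in the camera images.
- stand: Base frame of the tilting canister cradle, dark steel, 210 x 250 x 100 mm, fixed. Origin on the table under its centre. Its x axis runs along the cradle's tilting axis (horizontal, 30 mm above the table, over the origin); y points to the rest (rubber-sleeved bar along x, 85 mm out, 93 mm high) that the cradle leans on at first; z up.
- cradle (a joint): Cradle's tilt about the stand's x axis, rad: 0 (start) = leaning 0.38 rad (22 deg) to the stand's +y on the rest; 0.38 = upright; beyond that it falls the other way, onto the lowered kickstand at about 0.5. It swings freely (0.85 kg; 1 to 2 N at the loop) and falls unless held. It carries a white oil canister 142 x 70 x 150 mm; canister top 168 mm above the tilting axis.
- handle: Hand loop on top of the cradle: bar parallel to the stand's x axis, round black rubber sleeve 18 mm thick, 46 mm long. Origin at the sleeve's middle, 232 mm from the tilting axis, 42 mm to the stand's -x of its centre; x along the bar, z up along the cradle (vertical when upright). 55 mm free below the bar, both its sides free.
- leg (a joint): Kickstand (steel rod 157 mm long, 11 mm thick, 15 mm rubber foot) about its hinge on the cradle, rad: 0 (start) folded, along the stand's +x; 1.57 = fully down, along the cradle's -z but splayed 0.31 rad out to the stand's -y. An over-centre spring drives it away from 0.8, to 0 or 1.57. Pressing near the foot takes 2 to 3 N. With the cradle upright the lowered foot is 13 mm off the table.
- leg_hinge (a point): Hinge of the kickstand, at the cradle's -x end on the side away from the rest: in the cradle 70 mm to -x, 62 mm to -y of its middle and 140 mm above the tilting axis. Its x axis runs along the rod from hinge to foot.
- leg_tip (a point): Centre of the kickstand's rubber foot, 157 mm from the hinge. When folded it lies at the stand's +x end, in the open, with free space above it.
- cap_center (a point): Centre of the canister's tall black dosing cap, 46 mm across, 50 mm tall, closed on top, 30 g. It stands loosely over the neck (36 mm across, 18 mm high, 2 mm play) on the canister's top, 45 mm to the stand's +x of its middle, and leans with the cradle at first; lift it over 20 mm along its own axis to clear the neck. z points out of its closed top.
- cap: The same dosing cap, origin at the centre of its open lower rim, 25 mm below its centre.
- saucer: Round low steel saucer that takes the cap, 104 mm across, 12 mm high, flat inside: floor 86 mm across, 5 mm above the table. Origin at the centre of its underside. Loose, 180 g.
- beaker: Glass beaker, 70 mm across, 90 mm tall; leave alone. Origin at its foot.
- dropper_a: Amber dropper bottle, 38 mm across, 102 mm tall; leave alone. Origin at its foot.
- dropper_b: Second amber dropper bottle, the same; leave alone. Origin at its foot.
- soap: Bar of soap, 80 x 55 x 28 mm; leave alone. Origin at its underside.
- mould: Square orange mould, 75 x 75 x 36 mm; leave alone. Origin at its underside.
- cutter: Soap cutter lying flat, steel blade 130 x 60 mm with a red 24 mm grip along its back; leave alone. Origin on the table under its middle.
Mind the look-alikes: they are no part of the job. Leave any purple look-alike of the saucer alone. Of the things that look like the cap, the larger one is meant.

How it is judged:
On the way, in this order (a step that is already met when the one before it is completed fails the run):
1. the cap stands in the saucer, let go, with the kickstand still folded (horizontal distance between cap and saucer below 0.024 m and z of cap in the frame of saucer below 0.01 m and angle between cap's own z axis and vertical below 0.15 rad and contact force between the fingers and cap below 0.05 N and value of joint leg below 0.4 rad), for 0.2 s.
2. the kickstand is fully down while the cradle leans on its rest (value of joint leg above 1.45 rad and value of joint cradle below 0.12 rad), for 0.2 s.
3. the cradle is raised upright by its hand loop (angle between handle's own z axis and vertical below 0.07 rad and contact force between the fingers and handle above 2 N), for 0.2 s.
At the end, for the whole second after the job is handed in: Cap standing closed top up (within 9 deg) flat in the saucer; kickstand fully down (over 1.45 rad); cradle still and upright within 4 deg (0.07 rad), so clear of its rest and of the kickstand's footing, with the fingers gripping its hand loop (over 2 N) through the last second (all of step 3 and horizontal distance between cap and saucer below 0.024 m and z of cap in the frame of saucer below 0.01 m and angle between cap's own z axis and vertical below 0.15 rad and height (world z) of saucer below 0.006 m and value of joint leg above 1.45 rad and velocity of joint cradle between -0.08 and 0.08 rad/s); the arm keeps its last pose, push and grip.
It fails at once if the cap is dropped or flung (linear speed of cap above 0.8 m/s and contact force between the fingers and cap below 0.02 N).
It fails at once if a bystander is tipped over or pushed more than 30 mm aside (distance of any of beaker, dropper_a, dropper_b, soap, mould, cutter from where it was at the start of the episode above 0.03 m or angle between any of beaker, dropper_a, dropper_b's own z axis and vertical above 0.5 rad).
It also fails if it takes over 72 s, if anything falls off the work surface, if the arm or the gripper's body presses on something with over 40 N, if the wrist force passes 120 N, or if a joint passes its speed limit or range.

## Working session

There is one attempt and no reset: what is moved stays moved. The work goes in short steps, Python scripts to look and compute and a tool call to move; the robot and the scene stay as the last step left them, time stands still between calls to the robot, and variables do not carry over. Pictures are saved under pics/ and viewed, about 8 in all and at most 12, crops included, and the job is handed in when it is done.

Besides the shell and the picture viewer there is one more tool, called after "Emit:" in YAML: its name, and indented under it one key for each argument. carry_out: Moves the arm, as the interface text tells. Its arguments: {"type":"object","properties":{"moves":{"type":"array"},"squeeze":{"type":"number"}},"required":["moves"]}

```bash
mkdir -p pics; ls; python3 - <<'E'
from workcell import env
import cv2
print(env.get_state(), env.tip_reach)
for n in("scene","top"):
    print(n,env.calibration(n)); cv2.imwrite(f"pics/{n}0.png",env.read_camera(n)[...,::-1])
E
```

```text
pics
{'clock': 0.0, 'joint_pos': array([ 1.14738349e+00,  3.13985398e-01,  4.49873306e-02,  1.30362179e+00,
       -4.00543201e-06,  1.43118766e+00]), 'qvel': array([-0.00024242, -0.00021869, -0.00019161,  0.00025174, -0.00045154,
       -0.00095171]), 'tau': array([-2.17320026e-03, -4.80634332e+01,  2.98530650e+01,  1.95269391e-02,
       -2.02026254e-04, -6.87693444e-06]), 'tcp_pos': array([0.16081462, 0.55153668, 0.24142082]), 'orientation': array([ 4.41984509e-04,  8.00002685e-01,  5.99995727e-01, -7.97476921e-04]), 'wrist_force': array([1.26152477, 0.10307485, 0.77380132]), 'ft_torque': array([ 0.0129284 ,  0.00868347, -0.02650593]), 'finger_gap': 0.08530074455078246} 0.011
scene {'camera_matrix': array([[432.72901363,   0.        , 320.88401822],
       [  0.        , 432.72901363, 201.42469712],
       [  0.        ,   0.        ,   1.        ]]), 'k1': -0.09861968230545151, 'rvec': array([ 0.86948502,  2.50653708, -1.10377426]), 'tvec': array([ 0.43124053, -0.08246647,  1.55616557])}
top {'camera_matrix': array([[421.12613943,   0.        , 321.58147324],
       [  0.        , 421.12613943, 199.96622839],
       [  0.        ,   0.        ,   1.        ]]), 'k1': -0.030994296254843783, 'rvec': array([ 2.15656451, -2.13231937,  0.19124686]), 'tvec': array([-0.01869435,  0.55258284,  1.38635205])}
```

View pics/scene0.png

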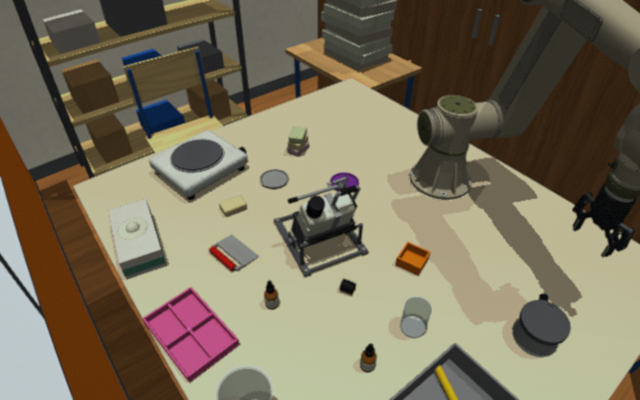

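View pics/top0.png

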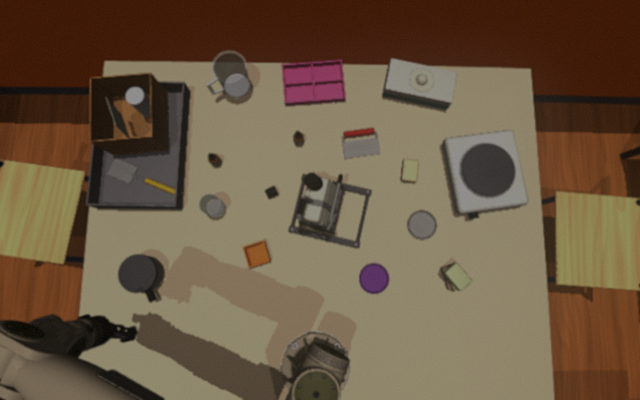

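The scene view shows the cradle at about (320,225), its cap at (315,207) and the grey saucer at (274,179). In the top view the cap is at (314,181), the saucer at (421,224) and the purple decoy at (374,278). The small cap decoy is at (271,192).

```bash
cat > h.py <<'E'
import numpy as np, cv2
from workcell import env
from scipy.spatial.transform import Rotation as R
def cal(n):
    c=env.calibration(n); return c['camera_matrix'],c['k1'],R.from_rotvec(c['rvec']).as_matrix(),c['tvec']
def ray(n,u,v):
    K,k,Rm,t=cal(n)
    s=cv2.undistortPoints(np.array([[[u,v]]],float),K,np.array([k,0,0,0.]))[0,0]
    return -Rm.T@t, Rm.T@np.array([*s,1])
def onz(n,u,v,z):
    o,d=ray(n,u,v); return o+d*(z-o[2])/d[2]
def proj(n,P):
    c=env.calibration(n)
    return cv2.projectPoints(np.atleast_2d(P).astype(float),c['rvec'],c['tvec'],c['camera_matrix'],np.array([c['k1'],0,0,0.]))[0][:,0]
def tri(p,q):
    o1,d1=ray('scene',*p);o2,d2=ray('top',*q)
    s=np.linalg.lstsq(np.c_[d1,-d2],o2-o1,rcond=None)[0]
    a,b=o1+s[0]*d1,o2+s[1]*d2; return (a+b)/2,np.linalg.norm(a-b)
E
python3 - <<'E'
import cv2,numpy as np
s=cv2.imread('pics/scene0.png');t=cv2.imread('pics/top0.png')
a=cv2.resize(s[165:280,250:380],None,fx=4.6,fy=4.6,interpolation=cv2.INTER_CUBIC)
b=cv2.resize(t[165:255,280:450],None,fx=4.6,fy=4.6,interpolation=cv2.INTER_CUBIC)
cv2.imwrite('pics/c1.png',a);cv2.imwrite('pics/c2.png',b)
from h import *
print(onz('top',421,224,.01),onz('top',374,278,.01),onz('top',330,210,0))
for n,(u,v) in dict(beaker=(212,207),da=(214,160),db=(298,139),mould=(258,254),dec=(271,192),soap=(410,170),cut=(360,143)).items(): print(n,onz('top',u,v,.03))
E
```

```text
[ 0.47832779 -0.35892414  0.01      ] [ 0.29248751 -0.19350201  0.01      ] [ 0.52494223 -0.0429131   0.        ]
beaker [0.52608456 0.36156113 0.03      ]
da [0.69139398 0.36325278 0.03      ]
db [0.77137084 0.07241712 0.03      ]
mould [0.36855898 0.19912183 0.03      ]
dec [0.58074526 0.16159226 0.03      ]
soap [ 0.6651738  -0.32050352  0.03      ]
cut [ 0.76011516 -0.1459299   0.03      ]
```

View pics/c1.png

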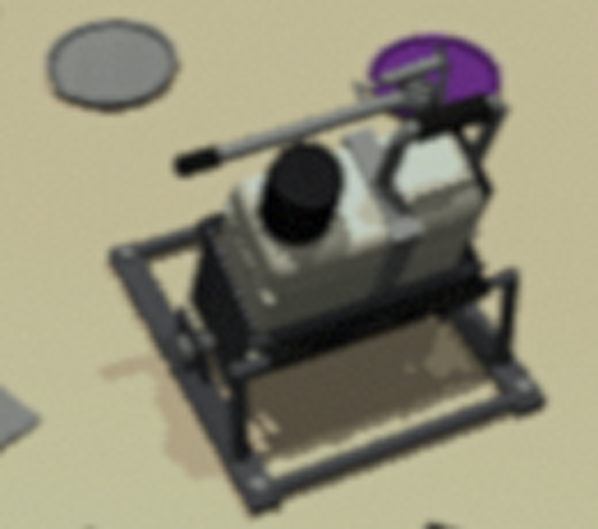

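View pics/c2.png

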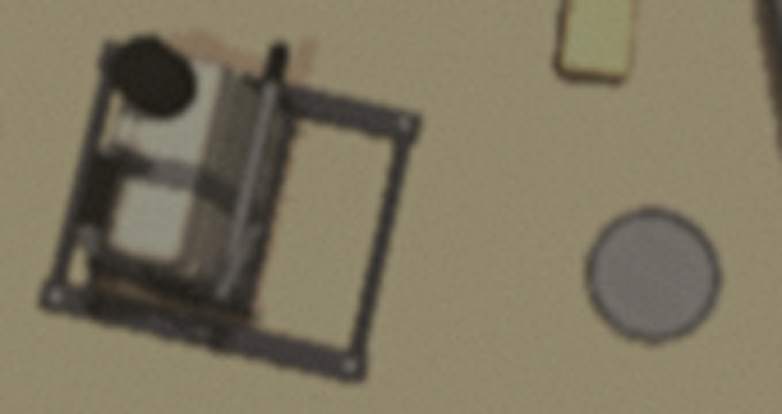

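The crops show the stand's corner bolts, the cap (c1 (305,175) top, c2 (152,77)), the kickstand foot (c1 (197,161), c2 (278,55)) and the black loop bar (c1 (458,108), c2 (97,190)).

```bash
cat >> h.py <<'E'
def S(u,v): return 250+u/4.6,165+v/4.6
def T(u,v): return 280+u/4.6,165+v/4.6
E
python3 - <<'E'
from h import *
np.set_printoptions(precision=4,suppress=True)
cs={'++':((262,490),(108,45)),'-+':((525,400),(52,297)),'+-':((125,255),(405,122))}
P={}
for k,(a,b) in cs.items(): P[k],e=tri(S(*a),T(*b)); print(k,P[k],e)
q=onz('top',*T(352,367),np.mean([p[2] for p in P.values()])); print('--',q)
P['--']=q
print(np.linalg.norm(P['++']-P['-+']),np.linalg.norm(P['++']-P['+-']))
c=np.mean(list(P.values()),0)
ex=P['++']+P['+-']-P['-+']-P['--']; ey=P['++']+P['-+']-P['+-']-P['--']
yaw=np.arctan2(ex[1],ex[0]); yaw2=np.arctan2(-ey[0],ey[1]); print('c',c,'yaw',yaw,yaw2)
for y in [(yaw+yaw2)/2]:
    Rs=R.from_euler('z',y).as_matrix(); O=np.array([c[0],c[1],0])
    # lean towards +y by .38 about x: rotation -0.38
    Rc=Rs@R.from_euler('x',-.38).as_matrix(); A=O+[0,0,.03]
    pts=dict(captop=(.045,0,.168+.05),capc=(.045,0,.168+.025),handle=(-.042,0,.232),hinge=(-.07,-.062,.14),tip=(.087,-.062,.14))
    for n,p in pts.items():
        w=A+Rc@np.array(p); s=(proj('scene',w)[0]-[250,165])*4.6; t=(proj('top',w)[0]-[280,165])*4.6
        print(n,w,'scene',s,'top',t)
for n,a,b in(('captop',(308,172),(146,72)),('tip',(197,161),(278,55)),('handle',(458,108),(97,190)),('saucer',(113,64),(653,275))): print(n,tri(S(*a),T(*b)))
E
```

```text
++ [0.6434 0.0524 0.0221] 0.003407552458578383
-+ [0.4549 0.0899 0.0047] 0.0014433489378805995
+- [ 0.5896 -0.1747  0.0136] 0.0006342182445589005
-- [ 0.404  -0.134   0.0135]
0.19293219734296033 0.23356350396683287
c [ 0.523  -0.0416  0.0135] yaw -0.2061849355459826 -0.22806390322516845
captop [0.5843 0.0276 0.2324] scene [309.3628 174.8396] top [134.6359  65.0424]
capc [0.5824 0.0186 0.2092] scene [302.482  194.8471] top [148.7838  75.6045]
handle [0.5005 0.0515 0.2455] scene [451.3507 118.6005] top [ 94.7569 190.1049]
hinge [ 0.4534 -0.0321  0.183 ] scene [416.0197  94.484 ] top [223.0376 276.013 ]
tip [ 0.6067 -0.0659  0.183 ] scene [184.1202 168.0685] top [274.8871  49.7648]
captop (array([0.5805, 0.0207, 0.2275]), np.float64(0.001027860445383885))
tip (array([ 0.6004, -0.0659,  0.186 ]), np.float64(0.005543306241441842))
handle (array([0.4982, 0.0512, 0.2524]), np.float64(0.0038511043363764633))
saucer (array([ 0.4753, -0.3626,  0.0054]), np.float64(0.0021210364246418466))
```

```bash
cat >> h.py <<'E'
YAW=-.217; O=np.array([.520,-.0436,0])
Rs=R.from_euler('z',YAW).as_matrix(); A=O+[0,0,.03]
def Rc(a=.38): return Rs@R.from_euler('x',-a).as_matrix()   # a = lean
def cw(p,a=.38): return A+Rc(a)@np.array(p,float)
# tool frame at lean a: x=stand y', z=-cradle z, y=z x x
def tool(a=.38):
    M=Rc(a); x=M[:,1]; z=-M[:,2]; return np.c_[x,np.cross(z,x),z]
def plan(p,M,n,g,start=None,show=True):
    s=env.get_state(); p0=s['tcp_pos']; q=s['orientation']; R0=R.from_quat(q[[1,2,3,0]])
    if start: p0,R0=start[0],R.from_matrix(start[1])
    rel=(R0.inv()*R.from_matrix(M)).as_rotvec(); out=[]
    for i in range(n):
        Ri=R0*R.from_rotvec(rel*i/n)
        d=Ri.inv().apply((np.asarray(p)-p0)/n)
        out.append([g,*np.round(d,4),*np.round(np.degrees(rel/n),1)])
    for k in range(0,n,5): print(out[k:k+5])
    return out
def st():
    s=env.get_state(); q=s['orientation']; M=R.from_quat(q[[1,2,3,0]]).as_matrix()
    print('t',round(s['clock'],2),'p',s['tcp_pos'].round(4),'x',M[:,0].round(3),'z',M[:,2].round(3),'F',s['wrist_force'].round(1),'gap',round(s['finger_gap'],4),'q',s['joint_pos'].round(2)); return s['tcp_pos'],M
E
python3 - <<'E'
from h import *
print(cw((.045,0,.30)),tool()); plan(cw((.045,0,.30)),tool(),15,1)
E
```

```text
[0.58790251 0.05537792 0.30859939] [[ 0.19994238  0.97654775 -0.07985953]
 [ 0.90688536 -0.21530095 -0.36222155]
 [-0.37092047  0.         -0.92866464]]
[[1, np.float64(-0.0238), np.float64(0.0366), np.float64(-0.0044), np.float64(-0.0), np.float64(-1.4), np.float64(-0.3)], [1, np.float64(-0.0241), np.float64(0.0365), np.float64(-0.0038), np.float64(-0.0), np.float64(-1.4), np.float64(-0.3)], [1, np.float64(-0.0243), np.float64(0.0364), np.float64(-0.0032), np.float64(-0.0), np.float64(-1.4), np.float64(-0.3)], [1, np.float64(-0.0245), np.float64(0.0363), np.float64(-0.0025), np.float64(-0.0), np.float64(-1.4), np.float64(-0.3)], [1, np.float64(-0.0248), np.float64(0.0362), np.float64(-0.0019), np.float64(-0.0), np.float64(-1.4), np.float64(-0.3)]]
[[1, np.float64(-0.025), np.float64(0.0361), np.float64(-0.0012), np.float64(-0.0), np.float64(-1.4), np.float64(-0.3)], [1, np.float64(-0.0251), np.float64(0.036), np.float64(-0.0005), np.float64(-0.0), np.float64(-1.4), np.float64(-0.3)], [1, np.float64(-0.0253), np.float64(0.0359), np.float64(0.0001), np.float64(-0.0), np.float64(-1.4),
[... 159 characters left out ...]
256), np.float64(0.0356), np.float64(0.0015), np.float64(-0.0), np.float64(-1.4), np.float64(-0.3)]]
[[1, np.float64(-0.0257), np.float64(0.0355), np.float64(0.0021), np.float64(-0.0), np.float64(-1.4), np.float64(-0.3)], [1, np.float64(-0.0258), np.float64(0.0354), np.float64(0.0028), np.float64(-0.0), np.float64(-1.4), np.float64(-0.3)], [1, np.float64(-0.0258), np.float64(0.0353), np.float64(0.0035), np.float64(-0.0), np.float64(-1.4), np.float64(-0.3)], [1, np.float64(-0.0259), np.float64(0.0352), np.float64(0.0042), np.float64(-0.0), np.float64(-1.4), np.float64(-0.3)], [1, np.float64(-0.0259), np.float64(0.035), np.float64(0.0049), np.float64(-0.0), np.float64(-1.4), np.float64(-0.3)]]
```

Emit:
carry_out:
  moves: [1,-0.024,0.037,-0.008,0,-1.4,-0.3,1,-0.024,0.037,-0.006,0,-1.4,-0.3,1,-0.024,0.036,-0.005,0,-1.4,-0.3,1,-0.025,0.036,-0.004,0,-1.4,-0.3,1,-0.025,0.036,-0.003,0,-1.4,-0.3]

```text
clock: 0.72
tcp_pos: [0.3048, 0.3826, 0.2717]
orientation: [0.039, 0.788, 0.612, -0.053]
wrist_force: [0.4, 0.3, 0.2]
finger_gap: 0.0854
```

Emit:
carry_out:
  moves: [1,-0.025,0.036,-0.001,0,-1.4,-0.3,1,-0.025,0.036,-0.001,0,-1.4,-0.3,1,-0.025,0.036,0,0,-1.4,-0.3,1,-0.025,0.036,0.001,0,-1.4,-0.3,1,-0.025,0.036,0.001,0,-1.4,-0.3]

```text
clock: 1.35
tcp_pos: [0.4541, 0.2141, 0.2922]
orientation: [0.076, 0.774, 0.619, -0.105]
wrist_force: [0.5, 0.3, 1.2]
finger_gap: 0.0854
```

```bash
python3 - <<'E'
from h import *
plan(cw((.045,0,.29)),tool(),5,1)
E
```

```text
[[1, np.float64(-0.0254), np.float64(0.0331), np.float64(0.0048), np.float64(-0.2), np.float64(-1.4), np.float64(-0.0)], [1, np.float64(-0.0253), np.float64(0.0331), np.float64(0.0055), np.float64(-0.2), np.float64(-1.4), np.float64(-0.0)], [1, np.float64(-0.0251), np.float64(0.0331), np.float64(0.0062), np.float64(-0.2), np.float64(-1.4), np.float64(-0.0)], [1, np.float64(-0.025), np.float64(0.033), np.float64(0.0069), np.float64(-0.2), np.float64(-1.4), np.float64(-0.0)], [1, np.float64(-0.0248), np.float64(0.033), np.float64(0.0076), np.float64(-0.2), np.float64(-1.4), np.float64(-0.0)]]
```

Emit:
carry_out:
  moves: [1,-0.025,0.033,0.005,-0.2,-1.4,0,1,-0.025,0.033,0.005,-0.2,-1.4,0,1,-0.025,0.033,0.006,-0.2,-1.4,0,1,-0.025,0.033,0.007,-0.2,-1.4,0,1,-0.025,0.033,0.008,-0.2,-1.4,0]

```text
clock: 1.98
tcp_pos: [0.5905, 0.0463, 0.2977]
orientation: [0.12, 0.765, 0.614, -0.15]
wrist_force: [0.3, 0.0, 1.0]
finger_gap: 0.0852
```

```bash
python3 - <<'E'
from h import *
p,M=st(); print('cradle frame tcp',Rc().T@(p-A), 'ang',np.degrees(R.from_matrix(M.T@tool()).as_rotvec()).round(1))
s=env.read_camera('scene')[...,::-1];t=env.read_camera('top')[...,::-1]
a=cv2.resize(s[150:265,255:375],None,fx=3.3,fy=3.3,interpolation=2);b=cv2.resize(t[130:245,270:390],None,fx=3.3,fy=3.3,interpolation=2)
cv2.imwrite('pics/hov.png',np.hstack([a,b]))
E
```

```text
t 1.98 p [0.5905 0.0463 0.2977] x [ 0.201  0.904 -0.378] z [-0.082 -0.369 -0.926] F [0.3 0.  1. ] gap 0.0852 q [ 0.12  0.47  0.35  1.59 -0.36  0.36]
cradle frame tcp [ 0.04949011 -0.0037205   0.28682585] ang [-0.   0.4 -0.1]
```

View pics/hov.png

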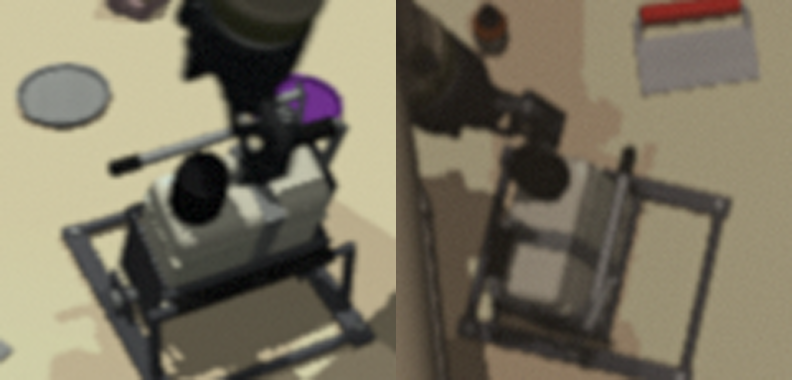

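The view shows the cap still on its neck, with the gripper behind and above it. I'll project the TCP to compare, because the offset looks odd.

```bash
python3 - <<'E'
from h import *
p,M=st()
for k in(-.1,-.062,.011):
  for dx in(-.05,0,.05):
    w=p+M[:,2]*k+M[:,0]*dx
    print(k,dx,((proj('scene',w)[0]-[255,150])*3.3).round(),((proj('top',w)[0]-[270,130])*3.3+[396,0]).round())
for z in (.168,.193,.218): print(z,((proj('scene',cw((.045,0,z)))[0]-[255,150])*3.3).round(),((proj('top',cw((.045,0,z)))[0]-[270,130])*3.3+[396,0]).round())
E
```

```text
t 2.08 p [0.5916 0.0444 0.2966] x [ 0.205  0.903 -0.378] z [-0.083 -0.369 -0.926] F [ 0.7 -0.5 -0. ] gap 0.0854 q [ 0.11  0.47  0.35  1.59 -0.37  0.36]
-0.1 -0.05 [206.  -2.] [512. 108.]
-0.1 0 [235.  57.] [456. 100.]
-0.1 0.05 [266. 118.] [401.  93.]
-0.062 -0.05 [198.  28.] [530. 123.]
-0.062 0 [226.  85.] [475. 115.]
-0.062 0.05 [255. 145.] [422. 108.]
0.011 -0.05 [183.  80.] [563. 149.]
0.011 0 [209. 134.] [510. 142.]
0.011 0.05 [236. 191.] [459. 134.]
0.168 [197. 200.] [548. 180.]
0.193 [202. 186.] [538. 173.]
0.218 [207. 172.] [528. 165.]
```

```bash
python3 - <<'E'
from h import *
a=cw((.044,0,.26));plan(a,tool(),2,1);plan(cw((.044,0,.195)),tool(),3,1,start=(a,tool()))
E
```

```text
[[1, np.float64(0.0025), np.float64(-0.0034), np.float64(0.0126), np.float64(-0.1), np.float64(0.2), np.float64(-0.2)], [1, np.float64(0.0024), np.float64(-0.0035), np.float64(0.0126), np.float64(-0.1), np.float64(0.2), np.float64(-0.2)]]
[[1, np.float64(0.0), np.float64(-0.0), np.float64(0.0217), np.float64(0.0), np.float64(0.0), np.float64(0.0)], [1, np.float64(0.0), np.float64(-0.0), np.float64(0.0217), np.float64(0.0), np.float64(0.0), np.float64(0.0)], [1, np.float64(0.0), np.float64(-0.0), np.float64(0.0217), np.float64(0.0), np.float64(0.0), np.float64(0.0)]]
```

Emit:
carry_out:
  moves: [1,0.0025,-0.004,0.012,0,0.2,0,1,0.0025,-0.003,0.012,0,0.2,0,1,0,0,0.022,0,0,0,1,0,0,0.022,0,0,0,1,0,0,0.02,0,0,0]

```text
clock: 2.7
tcp_pos: [0.5767, 0.0202, 0.2098]
orientation: [0.117, 0.767, 0.613, -0.148]
wrist_force: [0.9, 0.1, 0.4]
finger_gap: 0.0858
```

```bash
python3 - <<'E'
from h import *
p,M=st(); print('cradle frame tcp',Rc().T@(p-A), 'ang',np.degrees(R.from_matrix(M.T@tool()).as_rotvec()).round(1))
E
```

```text
t 2.7 p [0.5767 0.0202 0.2098] x [ 0.204  0.907 -0.37 ] z [-0.083 -0.36  -0.929] F [0.9 0.1 0.4] gap 0.0858 q [ 0.07  0.44  0.1   1.35 -0.36  0.32]
cradle frame tcp [0.04165161 0.00246422 0.19458809] ang [-0.2 -0.1 -0.2]
```

Emit:
carry_out:
  moves: [0.3,-0.002,0.002,0,0,0,0,-0.3,0,0,0,0,0,0,-1,0,0,0,0,0,0,-1,0,0,0,0,0,0,-1,0,0,0,0,0,0]
  squeeze: 25

```text
clock: 3.32
tcp_pos: [0.5769, 0.0186, 0.2112]
orientation: [0.116, 0.767, 0.614, -0.149]
wrist_force: [-0.7, -1.3, -1.3]
finger_gap: 0.0442
```

Emit:
carry_out:
  moves: [-1,0,0,0,0,0,0,-1,0,0,-0.01,0,0,0,-1,0,0,-0.015,0,0,0,-1,0,0,-0.02,0,0,0,-1,0,0,-0.03,0,0,0]

```text
clock: 3.95
tcp_pos: [0.5835, 0.0474, 0.2828]
orientation: [0.115, 0.767, 0.614, -0.148]
wrist_force: [-0.1, 0.3, 0.1]
finger_gap: 0.0441
```

```bash
python3 - <<'E'
from h import *
p,M=st(); print('cradle frame tcp',Rc().T@(p-A), 'ang',np.degrees(R.from_matrix(M.T@tool()).as_rotvec()).round(1))
s=env.read_camera('scene')[...,::-1];t=env.read_camera('top')[...,::-1]
a=cv2.resize(s[150:265,255:375],None,fx=3.3,fy=3.3,interpolation=2);b=cv2.resize(t[130:245,270:390],None,fx=3.3,fy=3.3,interpolation=2)
cv2.imwrite('pics/lift.png',np.hstack([a,b]))
# saucer: ellipse centre by mask in top
t=t.astype(int); h=cv2.cvtColor(t.astype(np.uint8),cv2.COLOR_BGR2HSV); 
roi=h[195:255,385:460]; m=((roi[...,1]<50)&(roi[...,2]>60)).astype(np.uint8)
c=max(cv2.findContours(m,0,1)[0],key=cv2.contourArea); e=cv2.fitEllipse(c); print(e, onz('top',e[0][0]+385,e[0][1]+195,.010))
E
```

```text
t 3.95 p [0.5835 0.0474 0.2828] x [ 0.203  0.907 -0.369] z [-0.086 -0.358 -0.93 ] F [-0.1  0.3  0.1] gap 0.0441 q [ 0.12  0.45  0.3   1.55 -0.35  0.36]
cradle frame tcp [0.04240892 0.00139929 0.27281196] ang [-0.4 -0.1 -0.1]
((36.81172561645508, 29.421695709228516), (27.38945198059082, 28.0831356048584), 120.6825942993164) [ 0.4768886 -0.3617225  0.01     ]
```

View pics/lift.png

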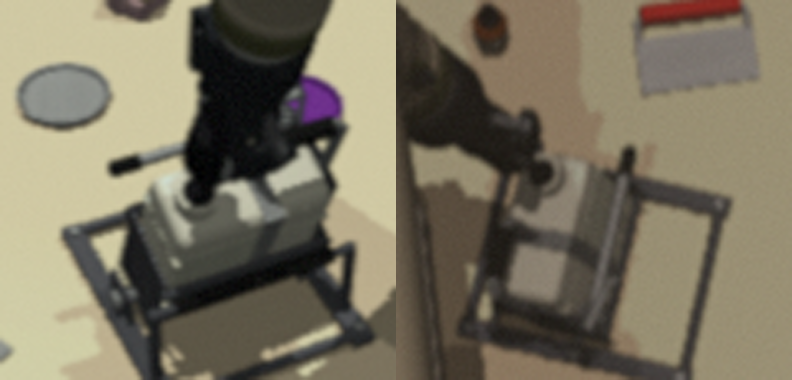

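The cap is held (gap 44 mm) and the bare white neck shows at (200,190) left and (541,170) right. The saucer is at (0.4765,-0.362). I'll carry the cap there and bring it upright on the way.

```bash
python3 - <<'E'
from h import *
V=tool(0);a=np.array([.56,-.11,.30]);b=np.array([.4765,-.362,.10])
plan(a,V,5,-1);plan(b,V,6,-1,start=(a,V))
E
```

```text
[[-1, np.float64(-0.0308), np.float64(0.002), np.float64(0.0091), np.float64(0.0), np.float64(4.3), np.float64(-0.0)], [-1, np.float64(-0.0314), np.float64(0.002), np.float64(0.0068), np.float64(0.0), np.float64(4.3), np.float64(-0.0)], [-1, np.float64(-0.0318), np.float64(0.002), np.float64(0.0044), np.float64(0.0), np.float64(4.3), np.float64(-0.0)], [-1, np.float64(-0.032), np.float64(0.0019), np.float64(0.002), np.float64(0.0), np.float64(4.3), np.float64(-0.0)], [-1, np.float64(-0.0321), np.float64(0.0019), np.float64(-0.0004), np.float64(0.0), np.float64(4.3), np.float64(-0.0)]]
[[-1, np.float64(-0.044), np.float64(-0.0045), np.float64(0.0333), np.float64(0.0), np.float64(0.0), np.float64(0.0)], [-1, np.float64(-0.044), np.float64(-0.0045), np.float64(0.0333), np.float64(0.0), np.float64(0.0), np.float64(0.0)], [-1, np.float64(-0.044), np.float64(-0.0045), np.float64(0.0333), np.float64(0.0), np.float64(0.0), np.float64(0.0)], [-1, np.float64(-0.044), np.float64(-0.0045), np.float64(0.0333), np.float64(0.0), np.float64(0.0), np.float64(0.0)], [-1, np.float64(-0.044), np.float64(-0.0045), np.float64(0.0333), np.float64(0.0), np.float64(0.0), np.float64(0.0)]]
[[-1, np.float64(-0.044), np.float64(-0.0045), np.float64(0.0333), np.float64(0.0), np.float64(0.0), np.float64(0.0)]]
```

Emit:
carry_out:
  moves: [-1,-0.031,0.002,0.009,0,4.3,0,-1,-0.031,0.002,0.007,0,4.3,0,-1,-0.032,0.002,0.004,0,4.3,0,-1,-0.032,0.002,0.002,0,4.3,0,-1,-0.032,0.002,0,0,4.3,0]

```text
clock: 4.68
tcp_pos: [0.5623, -0.109, 0.2981]
orientation: [-0.002, 0.777, 0.629, 0.007]
wrist_force: [-0.2, -0.2, -0.1]
finger_gap: 0.0442
```

Emit:
carry_out:
  moves: [-1,-0.044,-0.0045,0.03,0,0,0,-1,-0.044,-0.0045,0.03,0,0,0,-1,-0.044,-0.0045,0.03,0,0,0,-1,-0.044,-0.0045,0.03,0,0,0,-1,-0.044,-0.0045,0.03,0,0,0]

```text
clock: 5.3
tcp_pos: [0.4963, -0.3261, 0.1439]
orientation: [0.003, 0.777, 0.629, 0.01]
wrist_force: [0.7, -0.7, -0.6]
finger_gap: 0.0442
```

```bash
python3 - <<'E'
from h import *
st(); V=tool(0);b=np.array([.4765,-.362,.08])
plan(b,V,5,-1)
E
```

```text
t 5.3 p [ 0.4963 -0.3261  0.1439] x [0.208 0.978 0.012] z [ 0.019  0.008 -1.   ] F [ 0.7 -0.7 -0.6] gap 0.0442 q [-0.73  0.39 -0.09  1.08  0.02 -0.52]
[[-1, np.float64(-0.008), np.float64(-0.0026), np.float64(0.0126), np.float64(0.2), np.float64(-0.1), np.float64(0.1)], [-1, np.float64(-0.008), np.float64(-0.0025), np.float64(0.0127), np.float64(0.2), np.float64(-0.1), np.float64(0.1)], [-1, np.float64(-0.0079), np.float64(-0.0025), np.float64(0.0127), np.float64(0.2), np.float64(-0.1), np.float64(0.1)], [-1, np.float64(-0.0079), np.float64(-0.0024), np.float64(0.0127), np.float64(0.2), np.float64(-0.1), np.float64(0.1)], [-1, np.float64(-0.0079), np.float64(-0.0024), np.float64(0.0127), np.float64(0.2), np.float64(-0.1), np.float64(0.1)]]
```

Emit:
carry_out:
  moves: [-1,-0.01,-0.003,0.016,0.3,-0.1,0.1,-1,-0.01,-0.003,0.016,0.3,-0.1,0.1,-1,-0.01,-0.003,0.016,0.3,-0.1,0.1,-1,-0.005,-0.002,0.008,0.2,-0.1,0.1,-1,0,0,0.006,0,0,0]

```text
clock: 5.92
tcp_pos: [0.4773, -0.3589, 0.0768]
orientation: [-0.004, 0.78, 0.626, 0.001]
wrist_force: [0.1, 0.3, -1.1]
finger_gap: 0.0444
```

```bash
python3 - <<'E'
from h import *
st(); V=tool(0);b=np.array([.4765,-.362,.042])
plan(b,V,5,-1)
E
```

```text
t 5.92 p [ 0.4773 -0.3589  0.0768] x [0.217 0.976 0.006] z [-0.003  0.007 -1.   ] F [ 0.1  0.3 -1.1] gap 0.0444 q [-0.78  0.46 -0.16  0.96  0.   -0.56]
[[-1, np.float64(-0.0007), np.float64(0.0), np.float64(0.0069), np.float64(-0.1), np.float64(-0.1), np.float64(-0.0)], [-1, np.float64(-0.0007), np.float64(0.0), np.float64(0.007), np.float64(-0.1), np.float64(-0.1), np.float64(-0.0)], [-1, np.float64(-0.0007), np.float64(-0.0), np.float64(0.007), np.float64(-0.1), np.float64(-0.1), np.float64(-0.0)], [-1, np.float64(-0.0007), np.float64(-0.0), np.float64(0.007), np.float64(-0.1), np.float64(-0.1), np.float64(-0.0)], [-1, np.float64(-0.0006), np.float64(-0.0), np.float64(0.007), np.float64(-0.1), np.float64(-0.1), np.float64(-0.0)]]
```

Emit:
carry_out:
  moves: [-1,-0.001,0,0.009,0,-0.1,0,-1,-0.001,0,0.009,0,-0.1,0,-1,-0.001,0,0.009,0,0,0,-1,0,0,0.006,0,0,0,-1,0,0,0.003,0,0,0]

```text
clock: 6.55
tcp_pos: [0.4777, -0.3609, 0.0392]
orientation: [-0.002, 0.779, 0.627, -0.0]
wrist_force: [0.0, 0.3, -0.0]
finger_gap: 0.0441
```

Emit:
carry_out:
  moves: [-1,0,0,0.002,0,0,0,-1,0,0,0.002,0,0,0,-1,0,0,0.002,0,0,0,-1,0,0,0.001,0,0,0,-1,0,0,0,0,0,0]

```text
clock: 7.18
tcp_pos: [0.4779, -0.3612, 0.0321]
orientation: [-0.002, 0.779, 0.627, -0.0]
wrist_force: [-0.1, -0.1, -0.0]
finger_gap: 0.044
```

No contact yet; I'll go on down in small steps.

Emit:
carry_out:
  moves: [-1,0,0,0.001,0,0,0,-1,0,0,0.001,0,0,0,-1,0,0,0.001,0,0,0,-1,0,0,0,0,0,0,-1,0,0,0,0,0,0]

```text
clock: 7.8
tcp_pos: [0.4782, -0.3615, 0.0318]
orientation: [-0.0, 0.779, 0.627, -0.0]
wrist_force: [-0.4, 0.3, -0.3]
finger_gap: 0.044
```

Emit:
carry_out:
  moves: [-1,0,0,0.002,0,0,0,-1,0,0,0.002,0,0,0,-1,0,0,0.002,0,0,0,-1,0,0,0.002,0,0,0,-1,0,0,0.002,0,0,0]

```text
clock: 8.43
tcp_pos: [0.4785, -0.3616, 0.0314]
orientation: [0.002, 0.779, 0.627, -0.0]
wrist_force: [-4.5, 3.8, 15.6]
finger_gap: 0.0445
```

Contact is clear (15.6 N). I'll relax and open.

Emit:
carry_out:
  moves: [-1,0,0,-0.0005,0,0,0,-0.1,0,0,0,0,0,0,0.1,0,0,0,0,0,0,0.4,0,0,0,0,0,0,1,0,0,0,0,0,0]

```text
clock: 9.05
tcp_pos: [0.4784, -0.3616, 0.0312]
orientation: [0.002, 0.779, 0.627, -0.0]
wrist_force: [-0.7, 1.1, -0.3]
finger_gap: 0.0762
```

Emit:
carry_out:
  moves: [1,0,0,0,0,0,0,1,0,0,-0.01,0,0,0,1,0,0,-0.02,0,0,0,1,0,0,-0.04,0,0,0,1,0,0,-0.05,0,0,0]

```text
clock: 9.68
tcp_pos: [0.476, -0.3591, 0.1513]
orientation: [-0.003, 0.779, 0.627, -0.001]
wrist_force: [0.8, -1.2, -0.0]
finger_gap: 0.085
```

```bash
cat >> h.py <<'E'
LT=np.array([-.07,-.062,.14]); SP=.31; D=np.array([0,-np.sin(SP),-np.cos(SP)])
def leg(th,r,off=0): # point at radius r, offset 'off' outwards (away from push dir) in cradle frame -> world
    push=np.array([-np.sin(th),0,0])+np.cos(th)*D
    return cw(LT+r*(np.array([np.cos(th),0,0])+np.sin(th)*D)-off*push)
E
python3 - <<'E'
from h import *
st()
s=env.read_camera('scene')[...,::-1];t=env.read_camera('top')[...,::-1]
a=cv2.resize(s[130:245,245:345],None,fx=4,fy=4,interpolation=2);b=cv2.resize(t[165:280,370:470],None,fx=4,fy=4,interpolation=2)
cv2.imwrite('pics/put.png',np.hstack([a,b]))
for th in(0,.3,.6,.9,1.57): print(th,leg(th,.157))
E
```

```text
t 9.68 p [ 0.476  -0.3591  0.1513] x [0.214 0.977 0.003] z [-0.005  0.004 -1.   ] F [ 0.8 -1.2 -0. ] gap 0.085 q [-0.78  0.4  -0.06  1.12 -0.   -0.56]
0 [ 0.60374356 -0.06784706  0.18301012]
0.3 [ 0.59053731 -0.09517792  0.14722687]
0.6 [ 0.5648153  -0.11704794  0.11464003]
0.9 [ 0.52887519 -0.13150354  0.08816049]
1.57 [ 0.42903127 -0.1316643   0.06192453]
```

View pics/put.png

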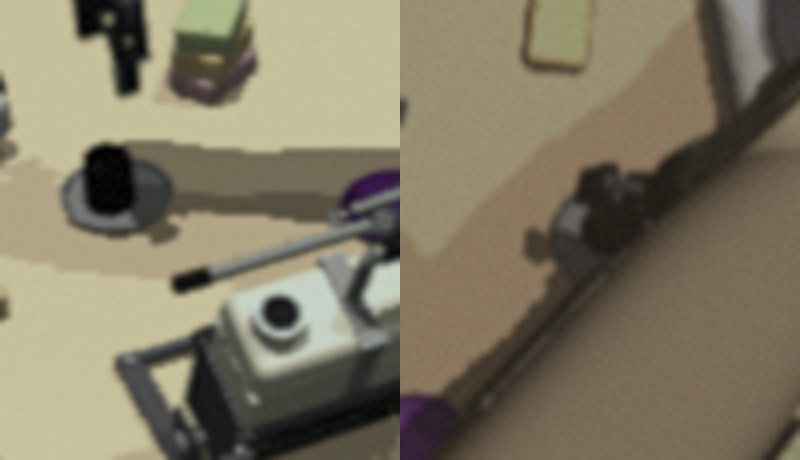

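The cap stands upright in the grey saucer (scene crop (108,180), saucer centre (117,195)) and the neck is bare. The kickstand foot is at (190,280), still folded. Next is the kickstand, with closed fingers.

```bash
python3 - <<'E'
from h import *
Tl=tool(.43); z=Tl[:,2]
v=np.array([.55,-.20,.27]); hv=leg(0,.15)-z*.0685; hv2=leg(0,.15)-z*.03
print(hv,hv2)
plan(v,Tl,5,-1);plan(hv,Tl,5,-1,start=(v,Tl))
E
```

```text
[ 0.60305578 -0.038454    0.24527427] [ 0.59960031 -0.05412712  0.21027909]
[[-1, np.float64(0.0346), np.float64(0.007), np.float64(-0.0226), np.float64(0.1), np.float64(-4.9), np.float64(0.0)], [-1, np.float64(0.0326), np.float64(0.007), np.float64(-0.0255), np.float64(0.1), np.float64(-4.9), np.float64(0.0)], [-1, np.float64(0.0303), np.float64(0.0069), np.float64(-0.0282), np.float64(0.1), np.float64(-4.9), np.float64(0.0)], [-1, np.float64(0.0278), np.float64(0.0069), np.float64(-0.0307), np.float64(0.1), np.float64(-4.9), np.float64(0.0)], [-1, np.float64(0.0251), np.float64(0.0069), np.float64(-0.0329), np.float64(0.1), np.float64(-4.9), np.float64(0.0)]]
[[-1, np.float64(0.0328), np.float64(0.0034), np.float64(-0.0096), np.float64(0.0), np.float64(0.0), np.float64(0.0)], [-1, np.float64(0.0328), np.float64(0.0034), np.float64(-0.0096), np.float64(0.0), np.float64(0.0), np.float64(0.0)], [-1, np.float64(0.0328), np.float64(0.0034), np.float64(-0.0096), np.float64(0.0), np.float64(0.0), np.float64(0.0)], [-1, np.float64(0.0328), np.float64(0.0034), np.float64(-0.0096), np.float64(0.0), np.float64(0.0), np.float64(0.0)], [-1, np.float64(0.0328), np.float64(0.0034), np.float64(-0.0096), np.float64(0.0), np.float64(0.0), np.float64(0.0)]]
```

Emit:
carry_out:
  moves: [-1,0.035,0.007,-0.023,0,-4.9,0,-1,0.033,0.007,-0.026,0,-4.9,0,-1,0.03,0.007,-0.028,0,-4.9,0,-1,0.028,0.007,-0.031,0,-4.9,0,-1,0.025,0.007,-0.033,0,-4.9,0]

```text
clock: 10.4
tcp_pos: [0.5511, -0.1992, 0.2755]
orientation: [0.142, 0.764, 0.607, -0.169]
wrist_force: [0.3, -0.2, -0.2]
finger_gap: 0.0002
```

Emit:
carry_out:
  moves: [-1,0.033,0.003,-0.01,0,0,0,-1,0.033,0.003,-0.01,0,0,0,-1,0.033,0.003,-0.01,0,0,0,-1,0.033,0.003,-0.01,0,0,0,-1,0.03,0.003,-0.008,0,0,0]

```text
clock: 11.02
tcp_pos: [0.606, -0.032, 0.2523]
orientation: [0.145, 0.763, 0.607, -0.167]
wrist_force: [0.5, -1.1, -0.1]
finger_gap: -0.0001
```

```bash
python3 - <<'E'
from h import *
st()
Tl=tool(.43); z=Tl[:,2]
hv2=leg(0,.15)-z*.032
plan(hv2,Tl,4,-1)
s=env.read_camera('scene')[...,::-1];t=env.read_camera('top')[...,::-1]
a=cv2.resize(s[150:265,255:355],None,fx=4,fy=4,interpolation=2);b=cv2.resize(t[130:245,290:390],None,fx=4,fy=4,interpolation=2)
cv2.imwrite('pics/foot.png',np.hstack([a,b]))
p,M=st()
w=p+M[:,2]*.011; f=leg(0,.157)
for q in(w,f): print(((proj('scene',q)[0]-[255,150])*4).round(),((proj('top',q)[0]-[290,130])*4+[400,0]).round())
E
```

```text
t 11.03 p [ 0.606  -0.032   0.2523] x [ 0.206  0.878 -0.431] z [-0.078 -0.425 -0.902] F [ 0.5 -1.1 -0.1] gap -0.0001 q [ 0.02  0.46  0.22  1.42 -0.44  0.26]
[[-1, np.float64(-0.0007), np.float64(-0.0005), np.float64(0.0115), np.float64(0.2), np.float64(0.2), np.float64(-0.2)], [-1, np.float64(-0.0007), np.float64(-0.0005), np.float64(0.0115), np.float64(0.2), np.float64(0.2), np.float64(-0.2)], [-1, np.float64(-0.0007), np.float64(-0.0005), np.float64(0.0115), np.float64(0.2), np.float64(0.2), np.float64(-0.2)], [-1, np.float64(-0.0008), np.float64(-0.0004), np.float64(0.0115), np.float64(0.2), np.float64(0.2), np.float64(-0.2)]]
t 11.12 p [ 0.6062 -0.0305  0.2512] x [ 0.203  0.879 -0.431] z [-0.078 -0.424 -0.902] F [ 0.  -0.5  0.8] gap -0.0001 q [ 0.02  0.47  0.22  1.42 -0.44  0.26]
[165. 165.] [562. 167.]
[142. 203.] [602. 187.]
```

View pics/foot.png

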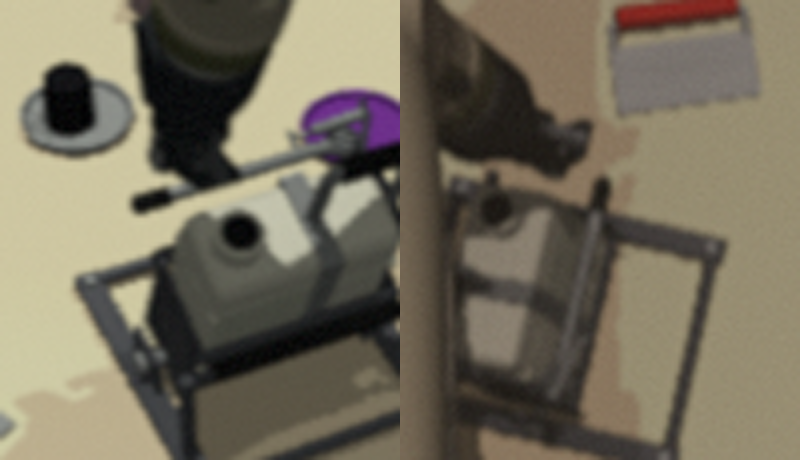

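The scene crop shows the foot at (153,201) and the top crop shows it at (602,187). The closed fingers are above and behind it. The two views agree to within a few mm, so I'll aim at radius 0.145 and push along the arc.

```bash
cat >> h.py <<'E'
def push(th,r=.145,off=.0185,lean=.6,a=.43):
    M=tool(a)@R.from_euler('x',lean*max(th,0)).as_matrix()
    return leg(th,r)-M[:,2]*off, M
def rows(poses,g=-1):
    s=env.get_state(); p=s['tcp_pos']; M=R.from_quat(s['orientation'][[1,2,3,0]]).as_matrix()
    for q,N in poses:
        print([g,*(M.T@(q-p)).round(4).tolist(),*np.degrees(R.from_matrix(M.T@N).as_rotvec()).round(1).tolist()]); p,M=q,N
E
python3 - <<'E'
from h import *
P0=push(0,off=.05);P1=push(0,off=.035);P2=push(0,off=.024)
rows([P0,P1,P2,push(0),push(.08)]); print()
rows([push(0)]+[push(t) for t in (.1,.2,.3,.4,.5,.6,.7,.8,.9,1.0)])
E
```

```text
[-1, -0.0049, -0.0068, 0.0273, 0.9, 0.9, -0.5]
[-1, -0.0, -0.0, 0.015, 0.0, 0.0, 0.0]
[-1, 0.0, 0.0, 0.011, 0.0, 0.0, 0.0]
[-1, -0.0, -0.0, 0.0055, 0.0, 0.0, 0.0]
[-1, -0.003, 0.0004, 0.0112, 2.8, -0.0, -0.0]

[-1, -0.0044, -0.0073, 0.0588, 0.9, 0.9, -0.5]
[-1, -0.0037, 0.0004, 0.014, 3.4, -0.0, -0.0]
[-1, -0.0037, -0.0002, 0.014, 3.4, 0.0, 0.0]
[-1, -0.0036, -0.0008, 0.0139, 3.4, -0.0, 0.0]
[-1, -0.0035, -0.0014, 0.0139, 3.4, 0.0, 0.0]
[-1, -0.0034, -0.002, 0.0138, 3.4, -0.0, -0.0]
[-1, -0.0032, -0.0026, 0.0137, 3.4, -0.0, 0.0]
[-1, -0.003, -0.0032, 0.0136, 3.4, 0.0, -0.0]
[-1, -0.0027, -0.0037, 0.0134, 3.4, -0.0, 0.0]
[-1, -0.0025, -0.0043, 0.0133, 3.4, -0.0, -0.0]
[-1, -0.0022, -0.0048, 0.0131, 3.4, -0.0, -0.0]
```

Emit:
carry_out:
  moves: [-1,-0.005,-0.007,0.027,0.9,0.9,-0.5,-1,0,0,0.015,0,0,0,-1,0,0,0.008,0,0,0,-1,0,0,0.004,0,0,0,-1,0,0,0,0,0,0]

```text
clock: 11.75
tcp_pos: [0.5936, -0.0578, 0.2047]
orientation: [0.134, 0.762, 0.612, -0.166]
wrist_force: [-0.0, 0.2, -0.3]
finger_gap: -0.0001
```

```bash
python3 - <<'E'
from h import *
st(); rows([push(0)]+[push(t) for t in (.1,.2,.3,.4,.5,.6,.7,.8,.9,1.0)])
E
```

```text
t 11.75 p [ 0.5936 -0.0578  0.2047] x [ 0.196  0.888 -0.417] z [-0.089 -0.407 -0.909] F [-0.   0.2 -0.3] gap -0.0001 q [-0.03  0.45  0.09  1.29 -0.42  0.2 ]
[-1, 0.0021, 0.0001, 0.0044, 0.1, -0.0, -0.0]
[-1, -0.0037, 0.0004, 0.014, 3.4, -0.0, -0.0]
[-1, -0.0037, -0.0002, 0.014, 3.4, 0.0, 0.0]
[-1, -0.0036, -0.0008, 0.0139, 3.4, -0.0, 0.0]
[-1, -0.0035, -0.0014, 0.0139, 3.4, 0.0, 0.0]
[-1, -0.0034, -0.002, 0.0138, 3.4, -0.0, -0.0]
[-1, -0.0032, -0.0026, 0.0137, 3.4, -0.0, 0.0]
[-1, -0.003, -0.0032, 0.0136, 3.4, 0.0, -0.0]
[-1, -0.0027, -0.0037, 0.0134, 3.4, -0.0, 0.0]
[-1, -0.0025, -0.0043, 0.0133, 3.4, -0.0, -0.0]
[-1, -0.0022, -0.0048, 0.0131, 3.4, -0.0, -0.0]
```

Emit:
carry_out:
  moves: [-1,0.002,0,0.005,0,0,0,-1,-0.0035,0,0.014,3.4,0,0,-1,-0.0035,0,0.014,3.4,0,0,-1,-0.0035,-0.001,0.014,3.4,0,0,-1,-0.0035,-0.001,0.014,3.4,0,0]

```text
clock: 12.38
tcp_pos: [0.5842, -0.0922, 0.1627]
orientation: [0.048, 0.773, 0.588, -0.234]
wrist_force: [0.1, 0.5, -0.6]
finger_gap: -0.0
```

```bash
python3 - <<'E'
from h import *
st(); rows([push(t) for t in (.5,.6,.7,.8,.9,1.0,1.1)])
s=env.read_camera('scene')[...,::-1];t=env.read_camera('top')[...,::-1]
a=cv2.resize(s[150:265,255:355],None,fx=4,fy=4,interpolation=2);b=cv2.resize(t[130:245,290:390],None,fx=4,fy=4,interpolation=2)
cv2.imwrite('pics/push1.png',np.hstack([a,b]))
for q in (leg(.4,.157),leg(.2,.157)): print(((proj('scene',q)[0]-[255,150])*4).round(),((proj('top',q)[0]-[290,130])*4+[400,0]).round())
E
```

```text
t 12.38 p [ 0.5842 -0.0922  0.1627] x [ 0.2    0.886 -0.418] z [-0.304 -0.349 -0.886] F [ 0.1  0.5 -0.6] gap -0.0 q [-0.11  0.63  0.26  1.49 -0.39  0.22]
[-1, -0.0009, -0.0059, 0.0212, 4.4, 0.0, -0.2]
[-1, -0.0032, -0.0026, 0.0137, 3.4, -0.0, 0.0]
[-1, -0.003, -0.0032, 0.0136, 3.4, 0.0, -0.0]
[-1, -0.0027, -0.0037, 0.0134, 3.4, -0.0, 0.0]
[-1, -0.0025, -0.0043, 0.0133, 3.4, -0.0, -0.0]
[-1, -0.0022, -0.0048, 0.0131, 3.4, -0.0, -0.0]
[-1, -0.0019, -0.0053, 0.0129, 3.4, 0.0, -0.0]
[140. 213.] [642. 225.]
[137. 210.] [623. 203.]
```

View pics/push1.png

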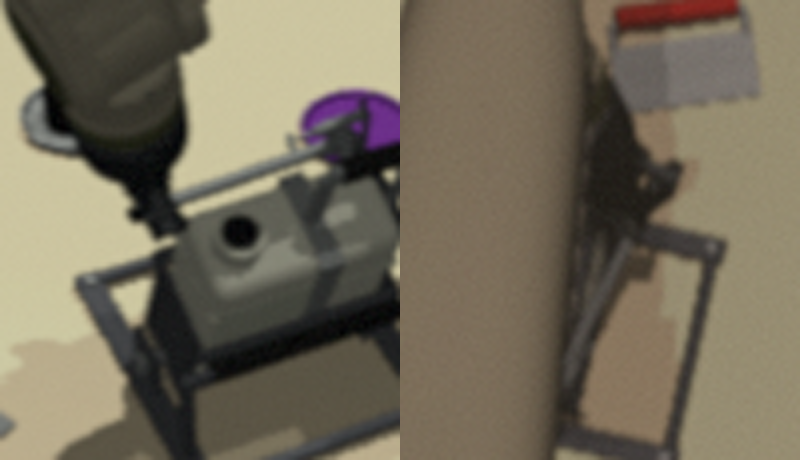

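The rod has rotated with the push: in the top crop it ends near (635,240), and the foot is under the finger in the scene crop at (150,215). The cradle is still on its rest. I'll continue past over-centre.

Emit:
carry_out:
  moves: [-1,-0.001,-0.005,0.021,4.4,0,0,-1,-0.003,-0.003,0.015,3.4,0,0,-1,-0.003,-0.003,0.015,3.4,0,0,-1,-0.003,-0.004,0.015,3.4,0,0,-1,-0.0025,-0.004,0.014,3.4,0,0]

```text
clock: 13.1
tcp_pos: [0.553, -0.1255, 0.1088]
orientation: [-0.054, 0.78, 0.543, -0.306]
wrist_force: [12.5, 0.6, 30.7]
finger_gap: 0.0
```

```bash
python3 - <<'E'
from h import *
st(); rows([push(t) for t in (1.0,1.1,1.2,1.3)])
s=env.read_camera('scene')[...,::-1];t=env.read_camera('top')[...,::-1]
a=cv2.resize(s[150:265,255:355],None,fx=4,fy=4,interpolation=2);b=cv2.resize(t[130:245,290:390],None,fx=4,fy=4,interpolation=2)
cv2.imwrite('pics/push2.png',np.hstack([a,b]))
E
```

```text
t 13.1 p [ 0.553  -0.1255  0.1088] x [ 0.223  0.88  -0.42 ] z [-0.536 -0.249 -0.806] F [12.5  0.6 30.7] gap 0.0 q [-0.19  0.83  0.4   1.68 -0.35  0.26]
[-1, -0.002, -0.024, 0.0209, 6.3, -0.7, -1.5]
[-1, -0.0019, -0.0053, 0.0129, 3.4, 0.0, -0.0]
[-1, -0.0015, -0.0058, 0.0127, 3.4, 0.0, 0.0]
[-1, -0.0012, -0.0063, 0.0124, 3.4, 0.0, 0.0]
```

View pics/push2.png

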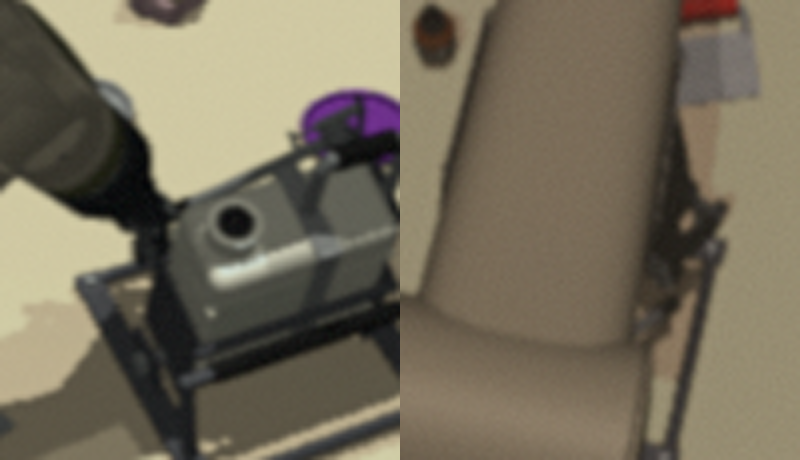

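Wrist force is 33 N, and the neck in the scene crop has moved from (240,232) to (235,222). The cradle may have tilted, so I'll compute that before moving.

```bash
python3 - <<'E'
from h import *
p,M=st(); 
for k in(0,.011,-.06): print(k,(Rc().T@(p+M[:,2]*k-A)).round(4))
for a in(.38,.34,.30,.25): print(a,((proj('scene',cw((.045,0,.186),a))[0]-[255,150])*4).round())
for th in(.5,.6,.7,.8,.9): print(th,(Rc().T@(leg(th,.145)-A)).round(4),(Rc().T@(leg(th,.157)-A)).round(4))
print('z cradle',Rc().T@M[:,2])
E
```

```text
t 13.2 p [ 0.5496 -0.1262  0.1077] x [ 0.219  0.88  -0.421] z [-0.544 -0.248 -0.801] F [ 3.2 -8.5  3.6] gap 0.0 q [-0.19  0.83  0.39  1.68 -0.35  0.26]
0 [ 0.0467 -0.0978  0.0446]
0.011 [ 0.0414 -0.0982  0.035 ]
-0.06 [ 0.0753 -0.0956  0.0973]
0.38 [243. 231.]
0.34 [239. 221.]
0.3 [234. 212.]
0.25 [228. 201.]
0.5 [ 0.0572 -0.0832  0.0738] [ 0.0678 -0.085   0.0683]
0.6 [ 0.0497 -0.087   0.062 ] [ 0.0596 -0.089   0.0556]
0.7 [ 0.0409 -0.0905  0.051 ] [ 0.0501 -0.0929  0.0437]
0.8 [ 0.031  -0.0937  0.0409] [ 0.0394 -0.0964  0.0327]
0.9 [ 0.0201 -0.0966  0.0318] [ 0.0276 -0.0995  0.0229]
z cradle [-0.47802736 -0.03657491 -0.87758311]
```

The tip has worked out to the end of the foot, at about 0.8 rad, so pushing down only compresses the rod. I'll switch to pushing in the stand's -x direction.

Emit:
carry_out:
  moves: [-1,-0.001,-0.01,0.006,0,0,0,-1,-0.001,-0.012,0.008,0,0,0,-1,-0.001,-0.012,0.008,0,0,0,-1,-0.001,-0.012,0.008,0,0,0,-1,-0.001,-0.012,0.008,0,0,0]

```text
clock: 13.82
tcp_pos: [0.49, -0.1194, 0.1068]
orientation: [-0.043, 0.783, 0.543, -0.301]
wrist_force: [1.8, -0.5, 5.0]
finger_gap: 0.0002
```

```bash
python3 - <<'E'
from h import *
p,M=st(); 
for k in(0,.011,-.06): print(k,(Rc().T@(p+M[:,2]*k-A)).round(4))
s=env.read_camera('scene')[...,::-1];t=env.read_camera('top')[...,::-1]
a=cv2.resize(s[150:265,255:355],None,fx=4,fy=4,interpolation=2);b=cv2.resize(t[130:245,290:390],None,fx=4,fy=4,interpolation=2)
cv2.imwrite('pics/push3.png',np.hstack([a,b]))
E
```

```text
t 13.82 p [ 0.49   -0.1194  0.1068] x [ 0.23   0.876 -0.424] z [-0.518 -0.259 -0.815] F [ 1.8 -0.5  5. ] gap 0.0002 q [-0.19  0.68  0.13  1.52 -0.36  0.26]
0 [-0.013  -0.1032  0.0414]
0.011 [-0.018  -0.1036  0.0316]
-0.06 [ 0.014  -0.1011  0.095 ]
```

Emit:
carry_out:
  moves: [-1,-0.001,0.003,-0.015,0,0,0,-1,0,0,-0.03,0,0,0,-1,0,0,-0.04,0,0,0,-1,0,0,-0.045,0,0,0,-1,0,0,-0.045,0,0,0]

```text
clock: 14.55
tcp_pos: [0.5831, -0.0732, 0.2497]
orientation: [-0.045, 0.782, 0.544, -0.302]
wrist_force: [1.5, -0.6, 0.3]
finger_gap: 0.0002
```

```bash
python3 - <<'E'
from h import *
p,M=st()
s=env.read_camera('scene')[...,::-1];t=env.read_camera('top')[...,::-1]
a=cv2.resize(s[150:265,255:355],None,fx=4,fy=4,interpolation=2);b=cv2.resize(t[130:245,290:390],None,fx=4,fy=4,interpolation=2)
cv2.imwrite('pics/ret.png',np.hstack([a,b]))
f=lambda q:(((proj('scene',q)[0]-[255,150])*4).round(),((proj('top',q)[0]-[290,130])*4+[400,0]).round())
print('folded',f(leg(0,.08)),f(leg(0,.157)));print('hinge',f(leg(0,0)));print('down',f(leg(1.57,.08)),f(leg(1.57,.157)))
print('neck',f(cw((.045,0,.186))),'handle',f(cw((-.042,0,.232))))
E
```

```text
t 14.55 p [ 0.5831 -0.0732  0.2497] x [ 0.227  0.877 -0.423] z [-0.522 -0.258 -0.813] F [ 1.5 -0.6  0.3] gap 0.0002 q [-0.11  0.85  0.79  2.05 -0.32  0.34]
folded (array([243., 171.]), array([580., 283.])) (array([142., 203.]), array([602., 187.]))
hinge (array([343., 139.]), array([557., 384.]))
down (array([309., 162.]), array([616., 406.])) (array([280., 182.]), array([669., 426.]))
neck (array([243., 231.]), array([495., 212.])) handle (array([374., 160.]), array([445., 309.]))
```

View pics/ret.png

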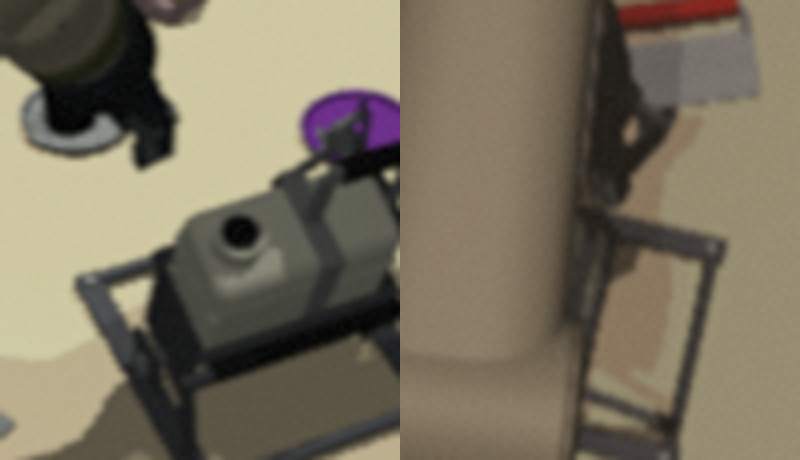

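The kickstand is fully down: in the top crop the rod runs from (585,390) to (665,425), close to the predicted down position. The neck at (242,232) shows the cradle back on its rest. Next is the loop.

```bash
python3 - <<'E'
from h import *
h=cw((-.042,0,.335)); print(h,cw((-.042,0,.224)))
V=np.array([.56,-.04,.34]); Rm=tool(.38)
p,M=st(); mid=R.from_matrix(M)*R.from_rotvec(.5*(R.from_matrix(M).inv()*R.from_matrix(Rm)).as_rotvec())
plan(V,mid.as_matrix(),5,-1);plan(h,Rm,5,1,start=(V,mid.as_matrix()))
E
```

```text
[0.50573794 0.08678686 0.34110265] [0.49687353 0.04658027 0.23802088]
t 14.65 p [ 0.5857 -0.0726  0.2518] x [ 0.228  0.877 -0.422] z [-0.515 -0.259 -0.817] F [ 1.3  0.1 -0.9] gap -0.0 q [-0.11  0.85  0.8   2.05 -0.32  0.34]
[[-1, np.float64(-0.0029), np.float64(-0.0138), np.float64(-0.0135), np.float64(-2.6), np.float64(0.3), np.float64(-0.3)], [-1, np.float64(-0.0028), np.float64(-0.0132), np.float64(-0.0141), np.float64(-2.6), np.float64(0.3), np.float64(-0.3)], [-1, np.float64(-0.0027), np.float64(-0.0125), np.float64(-0.0147), np.float64(-2.6), np.float64(0.3), np.float64(-0.3)], [-1, np.float64(-0.0025), np.float64(-0.0118), np.float64(-0.0153), np.float64(-2.6), np.float64(0.3), np.float64(-0.3)], [-1, np.float64(-0.0024), np.float64(-0.0111), np.float64(-0.0158), np.float64(-2.6), np.float64(0.3), np.float64(-0.3)]]
[[1, np.float64(0.0202), np.float64(-0.0181), np.float64(-0.005), np.float64(-2.6), np.float64(0.3), np.float64(-0.3)], [1, np.float64(0.0203), np.float64(-0.0178), np.float64(-0.0058), np.float64(-2.6), np.float64(0.3), np.float64(-0.3)], [1, np.float64(0.0204), np.float64(-0.0174), np.float64(-0.0065), np.float64(-2.6), np.float64(0.3), np.float64(-0.3)], [1, np.float64(0.0205), np.float64(-0.017), np.float64(-0.0072), np.float64(-2.6), np.float64(0.3), np.float64(-0.3)], [1, np.float64(0.0206), np.float64(-0.0165), np.float64(-0.0079), np.float64(-2.6), np.float64(0.3), np.float64(-0.3)]]
```

Emit:
carry_out:
  moves: [-1,-0.003,-0.014,-0.014,-2.6,0.3,-0.3,-1,-0.003,-0.013,-0.014,-2.6,0.3,-0.3,-1,-0.003,-0.0125,-0.015,-2.6,0.3,-0.3,-1,-0.0025,-0.012,-0.015,-2.6,0.3,-0.3,-1,-0.0025,-0.011,-0.016,-2.6,0.3,-0.3]

```text
clock: 15.28
tcp_pos: [0.5613, -0.039, 0.3348]
orientation: [0.035, 0.777, 0.586, -0.225]
wrist_force: [0.1, -0.2, -0.3]
finger_gap: -0.0003
```

Emit:
carry_out:
  moves: [1,0.02,-0.018,-0.005,-2.6,0.3,-0.3,1,0.02,-0.018,-0.006,-2.6,0.3,-0.3,1,0.02,-0.017,-0.006,-2.6,0.3,-0.3,1,0.02,-0.017,-0.007,-2.6,0.3,-0.3,1,0.02,-0.016,-0.008,-2.6,0.3,-0.3]

```text
clock: 15.9
tcp_pos: [0.5045, 0.0884, 0.3346]
orientation: [0.115, 0.763, 0.619, -0.144]
wrist_force: [-0.2, 0.1, 0.2]
finger_gap: 0.0858
```

```bash
python3 - <<'E'
from h import *
p,M=st(); h=cw((-.042,0,.29)); plan(h,tool(.38),3,1)
print((Rc().T@(p-A)).round(4))
s=env.read_camera('scene')[...,::-1]
# handle seen now: crop saved for measurement
a=cv2.resize(s[140:230,290:400],None,fx=5,fy=5,interpolation=2); cv2.imwrite('pics/han.png',a)
f=lambda q:((proj('scene',q)[0]-[290,140])*5).round()
for x in(-.065,-.042,-.019): print(f(cw((x,0,.232))))
for dx in(-.057,-.043,0,.043,.057): print('tips',f(p+M[:,2]*.0+M[:,0]*dx))
E
```

```text
t 15.9 p [0.5045 0.0884 0.3346] x [ 0.192  0.912 -0.362] z [-0.078 -0.354 -0.932] F [-0.2  0.1  0.2] gap 0.0858 q [ 0.2   0.32  0.23  1.64 -0.34  0.44]
[[1, np.float64(-0.0013), np.float64(0.0005), np.float64(0.0131), np.float64(-0.0), np.float64(-0.2), np.float64(0.2)], [1, np.float64(-0.0013), np.float64(0.0005), np.float64(0.0131), np.float64(-0.0), np.float64(-0.2), np.float64(0.2)], [1, np.float64(-0.0013), np.float64(0.0005), np.float64(0.0131), np.float64(-0.0), np.float64(-0.2), np.float64(0.2)]]
[-0.0436  0.0036  0.3295]
[331. 237.]
[292. 250.]
[254. 262.]
tips [291.  65.]
tips [304.  87.]
tips [343. 158.]
tips [383. 230.]
tips [396. 254.]
```

View pics/han.png

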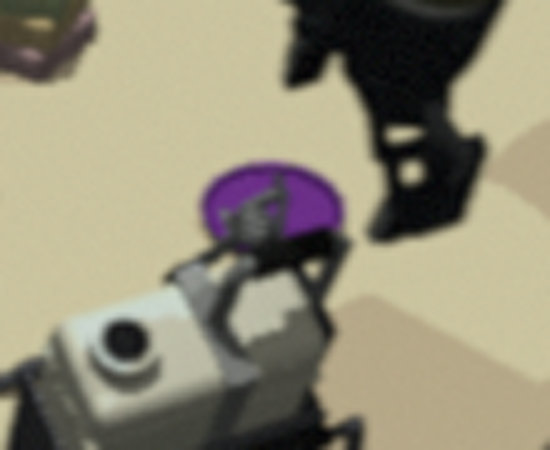

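The loop sleeve spans (258,265) to (330,237), so its middle at (294,251) matches the predicted (292,250). The fingertips also appear where predicted. Going down.

Emit:
carry_out:
  moves: [1,-0.0015,0.001,0.013,0,-0.3,0.2,1,-0.0015,0,0.016,0,-0.3,0.2,1,-0.001,0,0.016,0,0,0,1,0,0,0.01,0,0,0,1,0,0,0,0,0,0]

```text
clock: 16.58
tcp_pos: [0.4964, 0.069, 0.2817]
orientation: [0.118, 0.762, 0.619, -0.147]
wrist_force: [-0.2, 0.0, -0.2]
finger_gap: 0.0852
```

```bash
python3 - <<'E'
from h import *
p,M=st(); plan(cw((-.042,0,.224)),tool(.38),4,1); print((Rc().T@(p-A)).round(4))
E
```

```text
t 16.57 p [0.4964 0.069  0.2817] x [ 0.19   0.909 -0.37 ] z [-0.078 -0.362 -0.929] F [-0.2  0.  -0.2] gap 0.0852 q [ 0.18  0.3   0.06  1.49 -0.35  0.41]
[[1, np.float64(-0.001), np.float64(0.0013), np.float64(0.0122), np.float64(0.0), np.float64(-0.0), np.float64(0.1)], [1, np.float64(-0.001), np.float64(0.0013), np.float64(0.0122), np.float64(0.0), np.float64(-0.0), np.float64(0.1)], [1, np.float64(-0.001), np.float64(0.0013), np.float64(0.0122), np.float64(0.0), np.float64(-0.0), np.float64(0.1)], [1, np.float64(-0.001), np.float64(0.0013), np.float64(0.0122), np.float64(0.0), np.float64(-0.0), np.float64(0.1)]]
[-0.0473  0.004   0.2726]
```

Emit:
carry_out:
  moves: [1,-0.001,0.0015,0.012,0,0,0,1,-0.001,0.0015,0.012,0,0,0,1,-0.001,0.0015,0.012,0,0,0,1,-0.001,0.001,0.01,0,0,0,1,0,0,0,0,0,0]

```text
clock: 17.2
tcp_pos: [0.4979, 0.0461, 0.2377]
orientation: [0.118, 0.762, 0.619, -0.147]
wrist_force: [1.0, -0.2, 0.3]
finger_gap: 0.0857
```

Emit:
carry_out:
  moves: [0.3,0,0,0,0,0,0,-0.3,0,0,0,0,0,0,-1,0,0,0,0,0,0,-1,0,0,0,0,0,0,-1,0,0,0,0,0,0]
  squeeze: 30

```text
clock: 17.82
tcp_pos: [0.4984, 0.0462, 0.2388]
orientation: [0.119, 0.763, 0.619, -0.146]
wrist_force: [0.2, -1.4, -2.2]
finger_gap: 0.0166
```

```bash
python3 - <<'E'
from h import *
p,M=st(); print((Rc().T@(p-A)).round(4),'ang',np.degrees(R.from_matrix(M.T@tool()).as_rotvec()).round(1))
E
```

```text
t 17.82 p [0.4984 0.0462 0.2388] x [ 0.191  0.909 -0.37 ] z [-0.076 -0.362 -0.929] F [ 0.2 -1.4 -2.2] gap 0.0166 q [ 0.13  0.29 -0.04  1.37 -0.36  0.36]
[-0.0404 -0.0004  0.2247] ang [ 0.2 -0.1  0.5]
```

```bash
python3 - <<'E'
from h import *
rows([(cw((-.0404,0,.2247),a),tool(a)) for a in np.linspace(.38,0,13)[1:]])
E
```

```text
[-1, -0.0067, -0.0001, 0.0001, 0.2, 1.7, 0.5]
[-1, -0.0071, -0.0, 0.0001, -0.0, 1.8, -0.0]
[-1, -0.0071, 0.0, 0.0001, 0.0, 1.8, 0.0]
[-1, -0.0071, -0.0, 0.0001, 0.0, 1.8, -0.0]
[-1, -0.0071, -0.0, 0.0001, -0.0, 1.8, -0.0]
[-1, -0.0071, -0.0, 0.0001, 0.0, 1.8, 0.0]
[-1, -0.0071, 0.0, 0.0001, -0.0, 1.8, 0.0]
[-1, -0.0071, -0.0, 0.0001, -0.0, 1.8, -0.0]
[-1, -0.0071, -0.0, 0.0001, -0.0, 1.8, -0.0]
[-1, -0.0071, 0.0, 0.0001, 0.0, 1.8, -0.0]
[-1, -0.0071, 0.0, 0.0001, 0.0, 1.8, -0.0]
[-1, -0.0071, -0.0, 0.0001, -0.0, 1.8, 0.0]
```

Emit:
carry_out:
  moves: [-1,-0.007,0,0,0,1.8,0,-1,-0.007,0,0,0,1.8,0,-1,-0.007,0,0,0,1.8,0,-1,-0.007,0,0,0,1.8,0,-1,-0.007,0,0,0,1.8,0]

```text
clock: 18.45
tcp_pos: [0.4906, 0.0117, 0.2497]
orientation: [0.066, 0.772, 0.627, -0.082]
wrist_force: [-0.1, -0.5, -3.1]
finger_gap: 0.0165
```

```bash
cat > up.py <<'E'
from h import *
p,M=st(); q=Rs.T@(p-A); b=Rs.T@(p-M[:,2]*.0075-A)
print('stand',q.round(4),'bar r',np.hypot(b[1],b[2]).round(4),'bar lean',np.arctan2(b[1],b[2]).round(4),'tool lean',np.arctan2(*(Rs.T@-M[:,2])[1:]).round(4))
l=np.arctan2(b[1],b[2])
rows([(cw((-.0404,0,.2247),a),tool(a)) for a in np.linspace(l,0,max(1,round(l/.032))+1)[1:]])
E
python3 up.py
```

```text
t 18.45 p [0.4906 0.0117 0.2497] x [ 0.201  0.957 -0.209] z [-0.043 -0.205 -0.978] F [-0.1 -0.5 -3.1] gap 0.0165 q [-0.02  0.19 -0.11  1.31 -0.21  0.19]
stand [-0.0407  0.0477  0.2197] bar r 0.2323 bar lean 0.2136 tool lean 0.2109
[-1, -0.0069, 0.0002, 0.0002, 0.1, 1.6, 0.6]
[-1, -0.0069, 0.0, 0.0001, -0.0, 1.7, -0.0]
[-1, -0.0069, 0.0, 0.0001, 0.0, 1.7, 0.0]
[-1, -0.0069, -0.0, 0.0001, -0.0, 1.7, -0.0]
[-1, -0.0069, 0.0, 0.0001, 0.0, 1.7, 0.0]
[-1, -0.0069, 0.0, 0.0001, -0.0, 1.7, 0.0]
[-1, -0.0069, 0.0, 0.0001, 0.0, 1.7, -0.0]
```

Emit:
carry_out:
  moves: [-1,-0.007,0,0,0,1.7,0,-1,-0.007,0,0,0,1.7,0,-1,-0.007,0,0,0,1.7,0,-1,-0.007,0,0,0,1.7,0,-1,-0.007,0,0,0,1.7,0]

```text
clock: 19.08
tcp_pos: [0.4822, -0.0248, 0.2546]
orientation: [0.016, 0.776, 0.63, -0.021]
wrist_force: [-0.1, -0.5, -4.2]
finger_gap: 0.0169
```

```bash
python3 up.py
```

```text
t 19.07 p [ 0.4822 -0.0248  0.2546] x [ 0.205  0.977 -0.052] z [-0.012 -0.05  -0.999] F [-0.1 -0.5 -4.2] gap 0.0169 q [-0.19  0.14 -0.15  1.29 -0.05  0.02]
stand [-0.041   0.0102  0.2246] bar r 0.2324 bar lean 0.0456 tool lean 0.052
[-1, -0.0102, 0.0005, 0.0005, -0.1, 3.0, 0.6]
```

Emit:
carry_out:
  moves: [-1,-0.005,0,0,0,1.5,0,-1,-0.004,0,0,0,1.3,0,-1,-0.001,0,0,0,0,0,-1,0,0,0,0,0,0,-1,0,0,0,0,0,0]

```text
clock: 19.7
tcp_pos: [0.4796, -0.0361, 0.2549]
orientation: [-0.001, 0.777, 0.63, -0.001]
wrist_force: [-1.0, 0.0, -3.2]
finger_gap: 0.0168
```

```bash
python3 up.py; python3 - <<'E'
from h import *
# numeric check of uprightness: dark neck hole in the scene vs prediction
s=env.read_camera('scene')[...,::-1]; t=env.read_camera('top')[...,::-1]
for a in(.07,0,-.07):
    print(a,'neck',proj('scene',cw((.045,0,.186),a))[0].round(1),'leg mid/foot',[ (proj('scene',cw(LT+r*D,a))[0]).round(1) for r in(.08,.157)])
u,v=proj('scene',cw((.045,0,.186),0))[0].astype(int)
g=cv2.cvtColor(s[v-14:v+15,u-14:u+15],cv2.COLOR_BGR2GRAY); m=(g<45).astype(np.uint8)
n,l,stt,c=cv2.connectedComponentsWithStats(m); print([(stt[i,4],(c[i]+[u-14,v-14]).round(1)) for i in range(1,n)])
cv2.imwrite('pics/end.png',s)
E
```

```text
t 19.7 p [ 0.4796 -0.0361  0.2549] x [0.207 0.978 0.   ] z [-0.002  0.001 -1.   ] F [-1.   0.  -3.2] gap 0.0168 q [-0.24  0.13 -0.16  1.29  0.   -0.03]
stand [-0.041  -0.0013  0.2249] bar r 0.2324 bar lean -0.0058 tool lean -0.0004
[-1, 0.0013, 0.0007, 0.0002, -0.1, -0.0, 0.5]
0.07 neck [306.9 191.5] leg mid/foot [array([328.5, 191. ]), array([324.3, 202.3])]
0 neck [304.9 188.5] leg mid/foot [array([327.8, 191.5]), array([324.3, 204.1])]
-0.07 neck [303.  185.9] leg mid/foot [array([327.2, 192.2]), array([324.4, 205.9])]
[(np.int32(23), array([303.9, 188.4]))]
```

Emit:
carry_out:
  moves: [-1,0,0,0,0,0,0,-1,0,0,0,0,0,0,-1,0,0,0,0,0,0,-1,0,0,0,0,0,0,-1,0,0,0,0,0,0]

```text
clock: 20.42
tcp_pos: [0.4798, -0.0355, 0.2549]
orientation: [-0.001, 0.777, 0.63, -0.001]
wrist_force: [-0.8, -0.1, -3.9]
finger_gap: 0.0168
```

```bash
python3 - <<'E'
from h import *
from subprocess import run
exec(open('up.py').read())
s=env.read_camera('scene')[...,::-1]; g=cv2.cvtColor(s,cv2.COLOR_BGR2GRAY)
b=np.array([.4765,-.362,.005]); u,v=proj('scene',b+[0,0,.025])[0]; 
r=g[int(v)-15:int(v)+15,int(u)-12:int(u)+13]; n,l,k,c=cv2.connectedComponentsWithStats((r<45).astype(np.uint8))
print('cap pred',(u,v),'seen',[(k[i].tolist(),(c[i]+[int(u)-12,int(v)-15]).round(1)) for i in range(1,n)])
t=env.read_camera('top')[...,::-1]; tg=cv2.cvtColor(t,cv2.COLOR_BGR2GRAY)
for nm,im in(('scene',g),('top',tg)):
  for lab,f in(('down',lambda q:cw(LT+q*D,0)),('folded',lambda q:cw(LT+[q,0,0],0))):
    P=[proj(nm,f(q))[0].round().astype(int) for q in(.06,.09,.12,.15)]
    print(nm,lab,[im[y,x] for x,y in P])
e0=cv2.imread('pics/top0.png'); print(tg.shape)
E
```

```text
t 20.43 p [ 0.4798 -0.0355  0.2549] x [0.206 0.979 0.   ] z [-0.002  0.001 -1.   ] F [-0.8 -0.1 -3.9] gap 0.0168 q [-0.24  0.13 -0.16  1.29  0.   -0.03]
stand [-0.041  -0.0008  0.2249] bar r 0.2324 bar lean -0.0034 tool lean -0.0001
[-1, 0.0008, 0.0006, 0.0002, -0.1, -0.0, 0.5]
cap pred (np.float64(273.6189209073322), np.float64(173.67533337483627)) seen [([5, 9, 12, 17, 168], array([271.7, 174.8]))]
scene down [np.uint8(92), np.uint8(117), np.uint8(62), np.uint8(66)]
scene folded [np.uint8(160), np.uint8(69), np.uint8(186), np.uint8(191)]
top down [np.uint8(65), np.uint8(45), np.uint8(43), np.uint8(34)]
top folded [np.uint8(113), np.uint8(119), np.uint8(118), np.uint8(116)]
(400, 640)
```

```bash
python3 -c "
from workcell import env
print(env.hand_in()); s=env.get_state(); print(s['clock'],s['tcp_pos'],s['finger_gap'])"
```

```text
the job is handed in; nothing more can be done
None
the job is handed in; nothing more can be done
```

The job is done and handed in at about 20.5 s of the 72 s allowed; no verdict was reported. The cap is in the steel saucer, the kickstand was flipped down while the cradle leaned on its rest, and the gripper is holding the cradle upright by its hand loop.

**Last checks**
- **Cradle:** the lean worked out from the loop bar's position is -0.003 rad. The neck's position in the picture also fits upright, to about 0.02 rad. The arm was steady over the last 0.7 s.
- **Grip:** the gripper reads 16.8 mm on the 18 mm sleeve. It was set to squeeze at 30 N; the finger force itself can't be measured.
- **Cap:** it stands in the saucer, seen about 2 pixels (roughly 5–7 mm) from the saucer's estimated centre, against 24 mm allowed.
- **Kickstand:** the picture after I let go showed it down and the cradle back on its rest. At the end, pixels along the rod's expected line were dark in the top view, but the scene view was less clear. I did not measure its angle, so "over 1.45 rad" rests on the pictures and the spring.

**What went less smoothly**
- **Push on the kickstand:** partway through, the wrist force rose to about 33 N and the cradle lifted roughly 0.03 rad. Pushing sideways instead took the leg over, and the cradle settled back.
- **Setting the cap down:** it met the saucer with about 15 N before I released it.
- **Bystanders:** I never touched them knowingly, but I did not measure their positions again at the end.

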